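# Load the filter drawer of an enlarger lamphouse

### The arm

A 6-joint arm with a two-finger parallel gripper is mounted at the origin on a cart in front of the work surface, level with it; the furniture and walls round the work are solid. World frame = base frame: x ahead of the robot, y to its left, z up, the work surface at z = 0. Lengths are in m, angles in rad, forces in N, time in s.
With the tool pointing down it reaches from about 0.2 to 0.875 m from the base axis. Payload 3.4 kg.
Tool frame: the origin (TCP) lies between the finger pads; the fingertips stand r.nose_length ahead of it and the grasp point (between the pads) lies 11 mm behind it (r.nose_length is the distance from the TCP to the fingertips, in m); z points along the fingers, y is the line along which they close (so a half turn about z gives the same grasp; the last joint's range is limited). The gripper opens to 94 mm and grips with 3 to 60 N. Pads are 16 mm wide; open, the fingers measure 119 mm over their backs; the gripper's body (75 mm by 177 mm) begins 78 mm behind the grasp point.
Start: joints at [1.011, 0.276, 1.505, -0, 1.361, -0.121], TCP at [0.244, 0.521, 0.213] pointing down, gripper open.
Joint ranges: [-2.89, 2.89], [-0.75, 2.08], [0.22, 2.7], [-1.18, 4.32], [0.11, 2.71], [-2.7, 2.7]. Speed limits (rad/s): [2.57, 2.57, 3.14, 3.14, 3.14, 3.14].

### API

Orientations are given as a unit quaternion [w, x, y, z].
In Python, from plant import r gives the robot as it stands. Calls block until the motion is done:
- r.move_to(position, orientation): joint-space move of the TCP to a pose.
- r.move_l(position, rot=None, vel=0.15, guard=None): straight line of the TCP; rot=None keeps the orientation; vel is the mean speed in m/s. With guard (N) it stops when the force on the tool has changed by that much, and returns True; else False.
- r.movej(angles): joint-space move.
- r.gripper_to(opening, f_grip=None): finger opening in m; f_grip is the grip in N (None keeps the last); returns when the fingers have stopped.
- r.hold(seconds).
- r.inverse_kinematics(position, orientation): joint angles nearest the present ones, or None.
- r.sense(): the state.
- r.snapshot(name): name is "scene" or "top" or "wrist"; returns (picture, depth): 384x512x3 uint8, red, green, blue; 384x512 float32, m along the optical axis (not along the pixel's ray), 0 where there is no reading.
- r.get_calibration(name): a dict with "fx", "fy", "cx", "cy" (pixels), "position" and "orientation" of the camera in the world. Camera axes: x right, y down, z forward; pixel columns grow to the right and rows downward; lengths in m; the calibration is good to about 2 mm. A picture is of the moment at which its call begins: read the wrist's pose just before it. get_calibration takes no time and is no camera call; for the wrist camera it gives the pose at the moment of the call.
A pose or a line that the arm cannot do raises r.PlanningError and nothing moves.
- r.sign_off(): hands the job in; it is judged then, once.
Trained networks look in the newest picture that a camera, given by its name, has taken for a name from the list of things; names that differ only in an ending like _2 or _b are one class to them, and where a whole thing is asked for, a point or a joint stands for the part that bears it (a point fixed in the world has none). Each returns a list of dicts, best first, with "conf" (0 to 1); they miss things now and then, are a little off and sometimes report something else, mostly with a low value. They report only what shows in the picture. A call takes as long as a camera call.
- r.spot_in(name, camera): "centre" ([column, row] in pixels, amid what is visible of it).
- r.pinpoint(name, camera): "centre" ([column, row] in pixels: a listed point, or the origin of a listed thing).
The state is a dict: "t": time; "joints": joint angles; "dq": joint speeds; "joint_efforts": joint torques, N m; "ee_pos": TCP position; "tool_rot": TCP orientation; "wrist_force": force on the tool from outside, world axes, zero at the start; "torque": the same for the moment, N m; "opening": finger opening in m; "finger_force": force on a finger pad.
Only numpy, scipy, OpenCV 4.12 (cv2) and the standard library are available. Lean on these libraries where they do the work, as an engineer would, in place of code of your own. Each camera call takes 0.05 s, during which the arm holds its last target. There are 200 camera calls.

### The job

Load the open filter drawer of the grey enlarger filter stage: lay the red filter on the drawer's tray over the light hole, then the pale green heat-absorbing glass squarely on top of it, towards the lamp, setting both down gently. Nudge the pair back until both rest against the two brass pins, centred one over the other, then push the drawer fully home. Leave the white opal disc, the loupe, the brush and the blower where they are.

Things in the scene. Friction and masses are not known exactly. Their poses are not given: they have to be found in the camera images.
- red_filter: The red filter: a flat round glass in a metal rim, 62 mm across and 8 mm thick, about 60 g; origin at the centre of its underside, z up; the glass is plain and unmarked, its turn about z does not matter. Black rim, deep red glass. Lies flat on the worktop at the start.
- heat_glass: The heat-absorbing glass: a flat round glass in a metal rim, 62 mm across and 8 mm thick, about 60 g; origin at the centre of its underside, z up; the glass is plain and unmarked, its turn about z does not matter. Bright aluminium rim, pale green clear glass. Lies flat on the worktop at the start.
- opal_disc: A spare white opal disc in a black rim, same size as the other two; origin at the centre of its underside. Not needed: leave it lying.
- filter_stage: Grey metal box, 170 mm deep (x), 110 mm wide (y), 79 mm high, with a black ring collar on top up to 90 mm; fixed to the worktop. Origin at the centre of its underside. Its own -x points roughly at the robot; the front face lies 85 mm before the origin. The drawer's mouth in it is 72 mm wide and reaches 23 mm above the tray's top. Through the collar one looks down on the shut drawer's seat.
- drawer (a joint): How far the drawer is out, m: 0 shut (front plate against the box), 0.12 at its outer stop. It runs straight along the stage's x axis; friction holds it where it is left, about 4 N to move it, no catch.
- tray_seat (a point): Centre of the 46 mm round light hole in the drawer's tray, at the tray's top face, 44 mm above the worktop; moves with the drawer; axes as the stage's (x into the box, z up). The tray is a bare dark steel plate 56 mm wide, 4 mm thick, with no side walls and nothing below. With the drawer out at 0.12 this point is 51 mm before the box's front face.
- pins (a point): Midway between the two upright brass pins, at the tray's top face, 26 mm behind tray_seat; moves with the drawer. The pins are 6 mm thick and 14 mm high, each 34 mm from tray_seat, 40 degrees to either side of its x axis: a 62 mm disc that touches both is centred on tray_seat.
- knob_face (a point): Centre of the outer face of the drawer's aluminium knob (20 mm across, axis along x), 51 mm above the worktop, 93 mm before tray_seat; moves with the drawer. The black front plate, 86 mm wide, 29 to 73 mm above the worktop, has its outer face 18 mm behind this point; its inner face is 69 mm before tray_seat, so 38 mm are free between it and a seated glass.
- loupe: Black loupe, 47 mm across and 42 mm high, standing; origin at the centre of its underside. Leave it.
- dust_brush: Wooden dust brush, 26 x 160 x 8 mm, lying; origin at the centre of its underside. Leave it.
- blower: Dark rubber blower, 58 mm across and 112 mm high, standing; origin at the centre of its underside. Leave it.

How it is judged:
On the way, in this order (a step that is already met when the one before it is completed fails the run):
1. the red filter lies flat on the tray over the light hole, the drawer still open (horizontal distance between red_filter and tray_seat below 0.02 m and z of red_filter in the frame of tray_seat between -0.003 and 0.003 m and angle between red_filter's own z axis and vertical below 0.06 rad and value of joint drawer above 0.06 m), for 0.2 s.
2. the heat-absorbing glass lies flat on the red filter, the drawer still open (horizontal distance between heat_glass and red_filter below 0.02 m and z of heat_glass in the frame of tray_seat between 0.005 and 0.011 m and angle between heat_glass's own z axis and vertical below 0.06 rad and value of joint drawer above 0.06 m), for 0.2 s.
At the end, for the whole second after the job is handed in: The drawer is shut to within 4 mm. The red filter lies flat on the tray with its centre within 4 mm of the centre of the light hole, the heat-absorbing glass lies flat on the filter, its centre within 4 mm of the filter's and of the hole's, both at rest (value of joint drawer below 0.004 m and horizontal distance between each of red_filter, heat_glass and tray_seat below 0.004 m and z of red_filter in the frame of tray_seat between -0.003 and 0.003 m and angle between each of red_filter, heat_glass's own z axis and vertical below 0.06 rad and horizontal distance between heat_glass and red_filter below 0.004 m and z of heat_glass in the frame of tray_seat between 0.005 and 0.011 m and linear speed of each of red_filter, heat_glass below 0.02 m/s); the robot touches nothing.
It fails at once if a glass is dropped or thrown (moving over 0.5 m/s out of the fingers, a fall of some 13 mm) ((linear speed of red_filter above 0.5 m/s and contact force between red_filter and the fingers below 0.01 N) or (linear speed of heat_glass above 0.5 m/s and contact force between heat_glass and the fingers below 0.01 N)).
It fails at once if a glass is pressed hard (over 40 N) against the tray, the pins, the box or the other glass (contact force between any of red_filter, heat_glass and filter_stage above 40 N or contact force between red_filter and heat_glass above 40 N).
It fails at once if the opal disc, loupe, brush or blower is moved more than 25 mm (distance of any of opal_disc, loupe, dust_brush, blower from where it was at the start of the episode above 0.025 m).
It also fails if it takes over 67 s, if anything falls off the work surface, if the arm or the gripper's body presses on something with over 40 N, if the wrist force passes 120 N, or if a joint passes its speed limit or range.

## Working session

There is one attempt and no reset: what is moved stays moved. The work goes in short steps, each a Python script; the robot and the scene stay as the last script left them, time stands still between calls to the robot, and variables do not carry over. Pictures are saved under pics/ and viewed, at most 10 in all, crops included, and the job is handed in when it is done.

```bash
mkdir -p pics; ls
cat > h.py <<'E'
import numpy as np, cv2
from scipy.spatial.transform import Rotation as R
from plant import r
def rot(q): return R.from_quat([q[1],q[2],q[3],q[0]]).as_matrix()
def quat(M):
    x,y,z,w=R.from_matrix(M).as_quat(); return [w,x,y,z]
def down(yaw):  # tool z down, tool y at direction yaw+90deg
    c,s=np.cos(yaw),np.sin(yaw)
    return quat(np.array([[c,s,0],[s,-c,0],[0,0,-1]]).astype(float))
def ray(cal,px):
    d=np.array([(px[0]-cal['cx'])/cal['fx'],(px[1]-cal['cy'])/cal['fy'],1.])
    return np.array(cal['position']),rot(cal['orientation'])@d
def at_z(cal,px,z):
    o,d=ray(cal,px); return o+d*(z-o[2])/d[2]
def cloud(cal,dep):
    v,u=np.mgrid[:dep.shape[0],:dep.shape[1]]
    P=np.stack([(u-cal['cx'])/cal['fx']*dep,(v-cal['cy'])/cal['fy']*dep,dep],-1)
    return P@rot(cal['orientation']).T+np.array(cal['position'])
def tri(rays):
    A=np.zeros((3,3));b=np.zeros(3)
    for o,d in rays:
        d=d/np.linalg.norm(d);M=np.eye(3)-np.outer(d,d);A+=M;b+=M@o
    return np.linalg.solve(A,b)
def save(n,img): cv2.imwrite('pics/'+n+'.png',img[...,::-1])
E
python3 - <<'E'
from h import *
print(r.nose_length,r.sense())
for c in("scene","top"):
    im,d=r.snapshot(c);save(c+'1',im);np.save(c+'_d.npy',d);cal=r.get_calibration(c);print(c,cal)
    P=cloud(cal,d)
    for n in("red_filter","heat_glass","opal_disc","tray_seat","pins","knob_face","filter_stage","loupe","dust_brush","blower"):
        for x in r.pinpoint(n,c)[:1]:
            u,v=map(int,np.round(x['centre']));
            print(n,round(x['conf'],2),np.round(x['centre'],1),P[min(v,383),min(u,511)].round(4))
E
```

```text
pics
plant.py
0.008 {'t': 0.0, 'joints': array([ 1.01099088e+00,  2.76585246e-01,  1.50611051e+00, -2.92643318e-05,
        1.36066418e+00, -1.21012604e-01]), 'dq': array([-0.00093417, -0.0013221 ,  0.00036319,  0.00057686, -0.00124738,
       -0.00141176]), 'joint_efforts': array([-1.39280819e-03, -4.04595494e+01, -2.37228924e+01,  7.02517130e-02,
        3.46661895e-02, -1.43581224e-04]), 'ee_pos': array([0.24402076, 0.52005839, 0.21261929]), 'tool_rot': array([-2.81536875e-04,  2.17637475e-01,  9.76029276e-01, -8.37712709e-04]), 'wrist_force': array([ 0.15717296,  0.50611955, -0.11801526]), 'torque': array([ 0.00911963, -0.02350146,  0.01373867]), 'finger_force': 0.0, 'opening': 0.09396951096074602}
scene {'fx': 360.3716360751358, 'fy': 360.3716360751358, 'cx': 254.38393392513524, 'cy': 192.23904381894965, 'position': array([-0.20743857, -0.51760311,  0.48623597]), 'orientation': array([-0.4628046 ,  0.72272392, -0.43162688,  0.27781337])}
red_filter 0.93 [279.7 253.8] [ 0.4381 -0.2396  0.0071]
heat_glass 0.93 [333.2 273.5] [ 0.423  -0.3704  0.0079]
opal_disc 0.69 [120.6 203.5] [0
[... 464 characters left out ...]
399167027027, 'cy': 201.78460052844778, 'position': array([ 0.43097088, -0.05287171,  1.29492888]), 'orientation': array([ 0.03904952, -0.70137361,  0.70987452, -0.05126751])}
red_filter 0.67 [300.5 246.9] [ 0.4466 -0.2323  0.0087]
heat_glass 0.51 [343.9 249.8] [ 0.4351 -0.3751  0.009 ]
opal_disc 0.61 [139.  244.8] [0.4597 0.2867 0.0112]
tray_seat 0.74 [222.4 196.4] [0.6172 0.0199 0.0031]
pins 0.59 [219.8 188.2] [0.6377 0.0241 0.0411]
knob_face 0.8 [215.1 226.9] [ 0.5155  0.0435 -0.0015]
filter_stage 0.58 [223.5 164.3] [0.7226 0.0124 0.0132]
loupe 0.49 [323.6 215.5] [ 0.5432 -0.3065  0.0462]
dust_brush 0.67 [144.7 213.4] [0.5635 0.2711 0.0055]
blower 0.83 [140.2 155.1] [0.7436 0.2771 0.0603]
```

View pics/scene1.png

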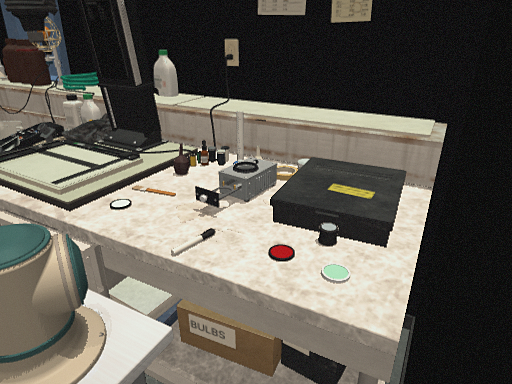

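View pics/top1.png

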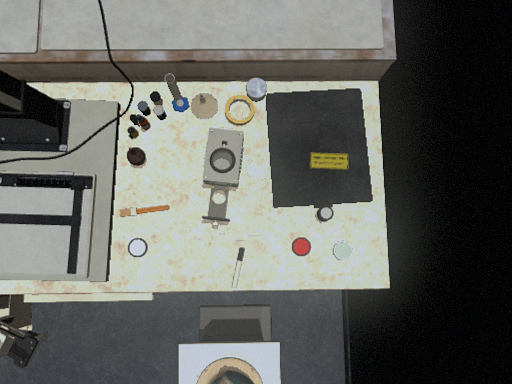

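The scene view shows the red filter at about (282,253), the heat glass at (336,272), and the stage with its open drawer at about (210,195). In the top view they are at (301,247), (343,250) and (217,200). The opal disc, brush and loupe are clear of the path. Next I take wrist views of the drawer.

```bash
cat >> h.py <<'E'
def best(p,yaw):
    s=r.sense()['joints'];o=[]
    for k in (-1,0,1):
        q=r.inverse_kinematics(p,down(yaw+k*np.pi))
        if q is not None and abs(q[5])<2.5: o.append((np.abs(np.array(q)-s).max(),yaw+k*np.pi,q))
    return min(o,key=lambda t:t[0])
def look(names,tag=None):
    cal=r.get_calibration('wrist');im,d=r.snapshot('wrist')
    if tag: save(tag,im);np.save(tag+'_d.npy',d);np.save(tag+'_c.npy',cal,allow_pickle=True)
    P=cloud(cal,d);out={}
    for n in names:
        for x in r.pinpoint(n,'wrist')[:1]:
            c=x['centre'];out[n]=ray(cal,c);u,v=np.clip(np.round(c).astype(int),0,[511,383])
            print(n,round(x['conf'],2),np.round(c,1),P[v,u].round(4))
    return out
E
python3 - <<'E'
from h import *
c=r.get_calibration('wrist');s=r.sense();T=rot(s['tool_rot'])
print(T.round(3),'\ncam in tool',T.T@(c['position']-s['ee_pos']),'\n',(T.T@rot(c['orientation'])).round(3),c['fx'],c['cx'],c['cy'])
for y in (0,): print(best([0.53,0.03,0.28],y))
_,yaw,q=best([0.53,0.03,0.28],0)
r.movej(q); print(r.sense()['t'])
N=("tray_seat","pins","knob_face","filter_stage")
a=look(N,'w1')
r.move_l([0.53,-0.06,0.28],vel=0.3)
b=look(N,'w2')
for n in N:
    if n in a and n in b: print(n,tri([a[n],b[n]]).round(4))
print(r.sense()['t'])
E
```

```text
[[-0.905  0.425  0.   ]
 [ 0.425  0.905  0.   ]
 [-0.     0.    -1.   ]] 
cam in tool [ 7.49384864e-02  1.34990926e-04 -1.70734144e-01] 
 [[ 0.001 -0.967 -0.255]
 [ 1.     0.002 -0.   ]
 [ 0.001 -0.255  0.967]] 290.5615476190111 257.8214974206144 191.00885755597452
(np.float64(1.5244275127121598), 3.141592653589793, array([-7.45659904e-02,  1.77924359e-01,  1.47375206e+00, -4.44089210e-16,
        1.48991624e+00, -1.64536232e+00]))
3.1583
tray_seat 0.69 [251.7 223.3] [ 0.6286  0.0219 -0.001 ]
pins 0.63 [254.6 234.8] [ 0.6502  0.0269 -0.0014]
knob_face 0.88 [263.1 162.8] [0.5185 0.0383 0.0605]
filter_stage 0.79 [245.6 280. ] [0.6821 0.0149 0.0841]
tray_seat 0.98 [313.7 222. ] [ 6.267e-01  3.290e-02 -4.000e-04]
pins 0.87 [313.7 237.9] [0.6354 0.025  0.0444]
knob_face 0.61 [327.7 163.7] [0.52   0.0354 0.0601]
filter_stage 0.85 [301.5 281.5] [0.6853 0.0029 0.084 ]
tray_seat [0.6091 0.0225 0.0485]
pins [0.637  0.0265 0.0345]
knob_face [0.5215 0.0388 0.0443]
filter_stage [0.7186 0.0117 0.0273]
4.1083
```

Run:
```python
from h import *
# box top from top camera and wrist
Ps=[]
for nm in('w1','w2'):
    d=np.load(nm+'_d.npy');cal=np.load(nm+'_c.npy',allow_pickle=True).item()
    P=cloud(cal,d)
    m=(d>0)&(abs(P[...,2]-.079)<.005)&(P[...,0]>.6)&(P[...,0]<.86)&(abs(P[...,1])<.11)
    p=P[m];print(nm,len(p),p.min(0),p.max(0),np.median(p[:,2]), cv2.minAreaRect(p[:,:2].astype(np.float32)*1000))
    # front top edge : min x per y bin
    e=[]
    for y in np.arange(-.05,.07,.005):
        s=p[abs(p[:,1]-y)<.0025]
        if len(s)>3:e.append((y,s[:,0].min()))
    e=np.array(e);print((e*1000).round(1).tolist())
    # tray points z~.044
    t=P[(d>0)&(abs(P[...,2]-.044)<.004)&(P[...,0]>.54)&(P[...,0]<.68)&(abs(P[...,1]-.02)<.06)]
    print('tray',len(t),cv2.minAreaRect(t[:,:2].astype(np.float32)*1000), np.median(t[:,2]))
```

```text
w1 4509 [ 0.64471515 -0.05142145  0.07402339] [0.82248478 0.0776019  0.08399969] 0.07850824455671318 ((736.0618896484375, 12.881088256835938), (110.21477508544922, 172.5618438720703), 83.01226806640625)
[[-50.0, 786.7], [-45.0, 756.5], [-40.0, 696.0], [-35.0, 661.9], [-30.0, 644.7], [-25.0, 644.8], [-20.0, 645.6], [-15.0, 645.8], [-10.0, 646.2], [-5.0, 648.1], [-0.0, 647.8], [5.0, 648.0], [10.0, 649.3], [15.0, 650.2], [20.0, 650.3], [25.0, 651.0], [30.0, 651.6], [35.0, 652.6], [40.0, 652.9], [45.0, 654.2], [50.0, 654.0], [55.0, 654.6], [60.0, 655.0], [65.0, 655.8]]
tray 1866 ((602.279052734375, 23.192283630371094), (108.28152465820312, 125.82551574707031), 89.02796936035156) 0.04356339327457487
w2 4325 [ 0.64354761 -0.05194751  0.07407739] [0.82194778 0.07334967 0.08397413] 0.0784627189004154 ((735.6272583007812, 13.010936737060547), (110.65151977539062, 171.92880249023438), 82.96812438964844)
[[-50.0, 777.7], [-45.0, 757.3], [-40.0, 696.1], [-35.0, 654.0], [-30.0, 643.5], [-25.0, 644.8], [-20.0, 645.6], [-15.0, 645.7], [-10.0, 646.9], [-5.0, 647.4], [-0.0, 647.6], [5.0, 648.7], [10.0, 649.0], [15.0, 649.8], [20.0, 650.6], [25.0, 650.9], [30.0, 651.7], [35.0, 652.1], [40.0, 652.7], [45.0, 653.4], [50.0, 653.8], [55.0, 655.4], [60.0, 662.9], [65.0, 670.5]]
tray 1795 ((607.499267578125, 20.87582778930664), (91.2083740234375, 150.99728393554688), 80.74772644042969) 0.04346645929838838
```

View pics/w2.png

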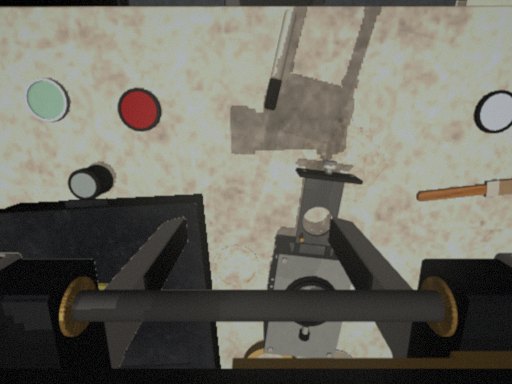

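The w2 wrist view shows the red filter at (139,109), the heat glass at (47,100), the tray hole at (317,221), the front plate at (328,172) and the box top around (308,300). Next I compute the drawer extension and the disc centres from w1 and w2.

Run:
```python
from h import *
C=np.array([.7358,.0129]);a=np.deg2rad(-7.0);X=np.array([np.cos(a),np.sin(a)]);Y=np.array([-X[1],X[0]])
def st(p): p=np.asarray(p)[...,:2]-C; return np.stack([p@X,p@Y],-1)
W={}
for nm,px in(('w1',(251.7,223.3)),('w2',(313.7,222.0))):
    d=np.load(nm+'_d.npy');cal=np.load(nm+'_c.npy',allow_pickle=True).item();P=cloud(cal,d);S=st(P)
    im=cv2.imread('pics/'+nm+'.png')
    print(nm,'seat@44',at_z(cal,px,.044).round(4),st(at_z(cal,px,.044)).round(4))
    m=(abs(P[...,2]-.0715)<.003)&(S[...,0]>-.25)&(S[...,0]<-.12)&(abs(S[...,1])<.055)
    if m.any(): print(' plate x',np.percentile(S[m][:,0],[5,50,95]).round(4),'y',np.percentile(S[m][:,1],[1,99]).round(4))
    m=(abs(P[...,2]-.044)<.004)&(S[...,0]>-.20)&(S[...,0]<-.09)&(abs(S[...,1])<.04)
    print(' tray y',np.percentile(S[m][:,1],[1,99]).round(4))
    # hole: non-tray pixels (z<0.01) within |y|<.02 of tray, seen through at z=.044 plane
    v,u=np.mgrid[:384,:512]
    o,_=ray(cal,(0,0));D=np.stack([(u-cal['cx'])/cal['fx'],(v-cal['cy'])/cal['fy'],np.ones_like(u)],-1)@rot(cal['orientation']).T
    Q=o+D*((.044-o[2])/D[...,2])[...,None];SQ=st(Q)
    h=((P[...,2]<.02)&(SQ[...,0]>-.175)&(SQ[...,0]<-.09)&(abs(SQ[...,1])<.0245)).astype(np.uint8)
    n,l,s,c=cv2.connectedComponentsWithStats(h);k=1+s[1:,4].argmax()
    q=SQ[l==k];print(' hole n',len(q),'mean',q.mean(0).round(4),'min',q.min(0).round(4),'max',q.max(0).round(4))
    hsv=cv2.cvtColor(im,cv2.COLOR_BGR2HSV)
    for n_,mk in(('red',(hsv[...,1]>180)&((hsv[...,0]<8)|(hsv[...,0]>172))&(hsv[...,2]>60)),('heat',(hsv[...,0]>45)&(hsv[...,0]<90)&(hsv[...,1]>40)&(hsv[...,2]>90))):
        n,l,s,c=cv2.connectedComponentsWithStats(mk.astype(np.uint8));
        if n<2: print(n_,'none');continue
        k=1+s[1:,4].argmax();pts=np.argwhere(l==k)[:,::-1];e=cv2.fitEllipse(max(cv2.findContours((l==k).astype(np.uint8),0,1)[0],key=len))
        W[nm,n_]=ray(cal,e[0]);print(' ',n_,s[k,4],np.round(e[0],1),np.round(e[1],1),'@8mm',at_z(cal,e[0],.008).round(4),'depth z',np.median(P[l==k][:,2]).round(4))
for n_ in('red','heat'):
    if ('w1',n_) in W and ('w2',n_) in W: print(n_,tri([W['w1',n_],W['w2',n_]]).round(4))
```

```text
w1 seat@44 [0.6118 0.0224 0.044 ] [-0.1242 -0.0057]
 plate x [-0.2019 -0.1996 -0.1966] y [-0.0415  0.0411]
 tray y [-0.0276  0.0276]
 hole n 661 mean [-0.1281 -0.0002] min [-0.1495 -0.0224] max [-0.106   0.0218]
  red 1038 [ 76.2 109. ] [32.6 38.6] @8mm [ 0.4478 -0.2351  0.008 ] depth z 0.006
  heat 5 [  0.  104.1] [0.  5.2] @8mm [ 0.4411 -0.3453  0.008 ] depth z 0.0063
w2 seat@44 [0.6098 0.0233 0.044 ] [-0.1263 -0.005 ]
 plate x [-0.202  -0.1997 -0.1966] y [-0.0417  0.0404]
 tray y [-0.028   0.0271]
 hole n 642 mean [-0.1284 -0.0015] min [-0.1496 -0.023 ] max [-0.1067  0.0194]
  red 238 [130.9 108.3] [18.4 27. ] @8mm [ 0.4461 -0.2458  0.008 ] depth z 0.0061
  heat 985 [45.  99.4] [31.2 38.2] @8mm [ 0.4337 -0.3693  0.008 ] depth z 0.0061
red [ 0.4459 -0.2703 -0.0505]
heat [ 0.4316 -0.4694 -0.1367]
```

Run:
```python
from h import *
yaw=np.pi-np.deg2rad(7)
_,yw,q=best([0.41,-0.26,0.2],yaw);print(yw,np.round(q,2))
r.movej(q);W={}
for i,y in enumerate((-.26,-.34)):
    if i: r.move_l([.41,y,.2],vel=.3)
    for n,ra in look(("red_filter","heat_glass"),'d%d'%i).items(): W[i,'p'+n]=ra
    d=np.load('d%d_d.npy'%i);cal=np.load('d%d_c.npy'%i,allow_pickle=True).item();P=cloud(cal,d)
    im=cv2.imread('pics/d%d.png'%i);hsv=cv2.cvtColor(im,cv2.COLOR_BGR2HSV)
    for n_,x0,mk in(('red',(.447,-.235),(hsv[...,1]>140)&((hsv[...,0]<10)|(hsv[...,0]>170))),('heat',(.434,-.371),(hsv[...,0]>45)&(hsv[...,0]<90)&(hsv[...,1]>40))):
        mk=mk&(np.hypot(P[...,0]-x0[0],P[...,1]-x0[1])<.04)
        l=mk.astype(np.uint8);ct=max(cv2.findContours(l,0,1)[0],key=len)
        e=cv2.fitEllipse(cv2.convexHull(ct));W[i,n_]=ray(cal,e[0])
        print(n_,mk.sum(),np.round(e[0],1),np.round(e[1],1),'@7mm',at_z(cal,e[0],.007).round(4),'z',np.median(P[mk][:,2]).round(4))
for n in('red','heat','pred_filter','pheat_glass'):
    if (0,n) in W and (1,n) in W: print(n,tri([W[0,n],W[1,n]]).round(4))
print(r.sense()['t'])
```

```text
3.01941960595019 [-0.71  0.15  1.71 -0.    1.28 -2.16]
red_filter 0.66 [281.4 200.4] [ 0.448  -0.2331  0.0063]
heat_glass 0.72 [178.  199.7] [ 0.432  -0.3672  0.0057]
red 1212 [279.1 199.7] [38.1 40.2] @7mm [ 0.4471 -0.2356  0.007 ] z 0.0059Traceback (most recent call last):
  File "<stdin>", line 12, in <module>
ValueError: max() iterable argument is empty
```

Run:
```python
from h import *
r.move_l([.41,-.34,.2],vel=.3);W={}
for n,ra in look(("red_filter","heat_glass"),'d1').items(): W[1,'p'+n]=ra
for i in(0,1):
    d=np.load('d%d_d.npy'%i);cal=np.load('d%d_c.npy'%i,allow_pickle=True).item();P=cloud(cal,d)
    if i==0: W[0,'pred_filter']=ray(cal,(281.4,200.4));W[0,'pheat_glass']=ray(cal,(178,199.7))
    im=cv2.imread('pics/d%d.png'%i);hsv=cv2.cvtColor(im,cv2.COLOR_BGR2HSV)
    for n_,x0,mk in(('red',(.447,-.235),(hsv[...,1]>140)&((hsv[...,0]<10)|(hsv[...,0]>170))),('heat',(.434,-.371),(hsv[...,0]>45)&(hsv[...,0]<95)&(hsv[...,1]>15))):
        near=(np.hypot(P[...,0]-x0[0],P[...,1]-x0[1])<.04)
        mk=cv2.morphologyEx((mk&near).astype(np.uint8),cv2.MORPH_OPEN,np.ones((3,3)));cs=cv2.findContours(mk,0,1)[0]
        if not cs: print(n_,'none',near.sum(),np.median(hsv[near],0));continue
        e=cv2.fitEllipse(cv2.convexHull(max(cs,key=cv2.contourArea)));W[i,n_]=ray(cal,e[0])
        print(n_,mk.sum(),np.round(e[0],1),np.round(e[1],1),'@7mm',at_z(cal,e[0],.007).round(4),'z',np.median(P[mk>0][:,2]).round(4))
for n in('red','heat','pred_filter','pheat_glass'):
    if (0,n) in W and (1,n) in W: print(n,tri([W[0,n],W[1,n]]).round(4))
print(r.sense()['t'])
```

```text
red_filter 0.86 [338.2 193.6] [ 0.448  -0.2392  0.0061]
heat_glass 0.8 [237.2 195.7] [ 0.4348 -0.37    0.0062]
red 1205 [279.1 199.7] [38.1 40.1] @7mm [ 0.4471 -0.2355  0.007 ] z 0.0059
heat 1164 [176.  201.3] [36.7 41. ] @7mm [ 0.4332 -0.3697  0.007 ] z 0.0059
red 1243 [341.  193.1] [37.9 41.2] @7mm [ 0.4469 -0.2355  0.007 ] z 0.0059
heat 1188 [237.1 195.2] [37.9 39.7] @7mm [ 0.4334 -0.3696  0.007 ] z 0.0059
red [ 0.447  -0.2355  0.007 ]
heat [ 0.4331 -0.3695  0.0077]
pred_filter [ 0.4575 -0.2311 -0.0245]
pheat_glass [ 0.4359 -0.3708 -0.0051]
5.8
```

View pics/d1.png

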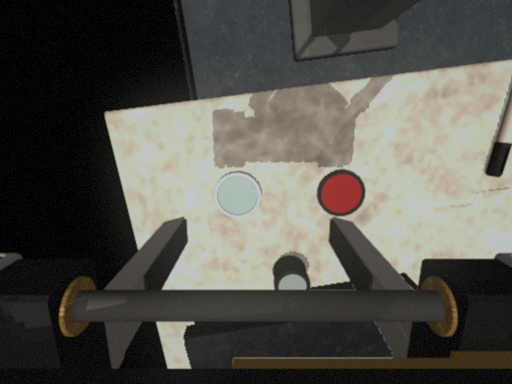

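The d1 view shows the heat glass at (237,195) and the red filter at (341,193), both clear of the loupe at (290,275). The colour fits agree on the two centres: red (0.447, -0.2355) and heat (0.433, -0.3696), with the glass about 7 mm up. Next I pick up the red filter and place it.

```bash
cat >> h.py <<'E'
C=np.array([.7358,.0129]);A=np.deg2rad(-7.0);X=np.array([np.cos(A),np.sin(A)]);Y=np.array([-X[1],X[0]])
YAW=np.pi+A
def W(x,y,z): p=C+X*x+Y*y; return [p[0],p[1],z]
def go(p): r.movej(best(p,YAW)[2])
def st(): s=r.sense();print('t %.2f'%s['t'],s['ee_pos'].round(4),'open %.4f'%s['opening'],'F',np.round(s['wrist_force'],2),'ff %.1f'%s['finger_force'])
def pick(x,y):
    go([x,y,.08]); r.move_l([x,y,.010],vel=.08,guard=8); st()
    r.gripper_to(.05,f_grip=12); st()
    r.move_l([x,y,.04],vel=.06); r.move_l([x,y,.16],vel=.25); st()
def place(sx,top):
    go(W(sx,0,.16)); r.move_l(W(sx,0,top+.022),vel=.15)
    g=r.move_l(W(sx,0,top+.0085),vel=.02,guard=2); print('contact',g); st()
    r.gripper_to(.070); r.hold(.1); r.gripper_to(.092); st()
E
python3 - <<'E'
from h import *
pick(.447,-.2355)
E
```

```text
t 7.52 [ 0.4474 -0.2358  0.0104] open 0.0940 F [ 0.15  0.26 -0.54] ff 0.0
t 8.12 [ 0.4471 -0.2355  0.0101] open 0.0616 F [-1.23  0.61  1.54] ff 12.0
t 9.41 [ 0.4462 -0.2349  0.1589] open 0.0616 F [-0.55  1.04 -1.07] ff 12.0
```

Run:
```python
from h import *
place(-.1315,.044)
r.move_l(W(-.1315,0,.16),vel=.2); look(["red_filter","tray_seat"],'p1');st()
```

```text
contact True
t 11.94 [0.6052 0.029  0.054 ] open 0.0616 F [0.43 0.17 3.6 ] ff 12.0
t 12.97 [0.6044 0.029  0.0534] open 0.0920 F [ 0.9   0.34 -0.2 ] ff 0.0
red_filter 0.92 [258.1 189.4] [0.6009 0.03   0.0502]
t 13.81 [0.604  0.029  0.1581] open 0.0922 F [ 0.69  0.36 -0.64] ff 0.0
```

View pics/p1.png

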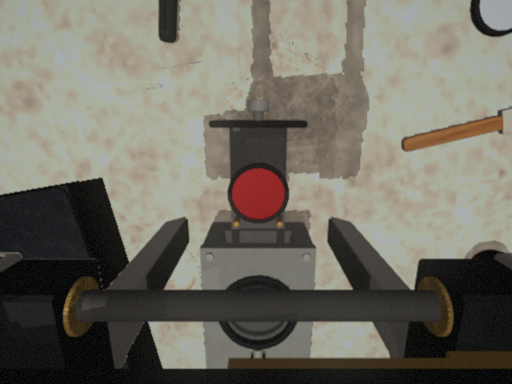

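The p1 view shows the red filter flat on the tray at (258,193), just in front of the pins at (236,225) and (280,225), and laterally centred. Next is the heat glass.

```bash
cat >> h.py <<'E'
def redc(tag,z,heat=False):
    cal=np.load(tag+'_c.npy',allow_pickle=True).item();im=cv2.imread('pics/%s.png'%tag);h=cv2.cvtColor(im,cv2.COLOR_BGR2HSV)
    mk=(h[...,1]>140)&((h[...,0]<10)|(h[...,0]>170))
    mk=cv2.morphologyEx(mk.astype(np.uint8),cv2.MORPH_OPEN,np.ones((3,3)))
    e=cv2.fitEllipse(cv2.convexHull(max(cv2.findContours(mk,0,1)[0],key=cv2.contourArea)))
    p=at_z(cal,e[0],z)[:2]-C; return e,np.round([p@X,p@Y],4)
E
python3 - <<'E'
from h import *
print(redc('p1',.051))
pick(.4332,-.3696)
E
```

```text
(((258.02386474609375, 193.0828094482422), (51.539955139160156, 53.216609954833984), 91.89148712158203), array([-0.132 ,  0.0006]))
t 16.46 [ 0.4335 -0.3699  0.0104] open 0.0914 F [-0.1  -1.13  0.1 ] ff 0.0
t 17.04 [ 0.4333 -0.3697  0.0102] open 0.0611 F [ 0.81 -0.32  0.25] ff 12.0
t 18.32 [ 0.4325 -0.3689  0.1588] open 0.0615 F [ 1.22  0.1  -0.63] ff 12.0
```

Run:
```python
from h import *
place(-.132,.052)
r.hold(.3)
r.move_l(W(-.132,0,.16),vel=.2); look(["red_filter","heat_glass"],'p2');st()
```

```text
contact True
t 21.23 [0.6046 0.029  0.062 ] open 0.0614 F [ 0.36 -0.24  2.69] ff 12.0
t 22.27 [0.604  0.0291 0.0615] open 0.0919 F [-0.12 -0.81  0.19] ff 0.0
heat_glass 0.97 [256.6 194.8] [0.6047 0.0286 0.0572]
t 23.36 [0.6035 0.0291 0.1581] open 0.0922 F [-0.64  0.15  0.06] ff 0.0
```

View pics/p2.png

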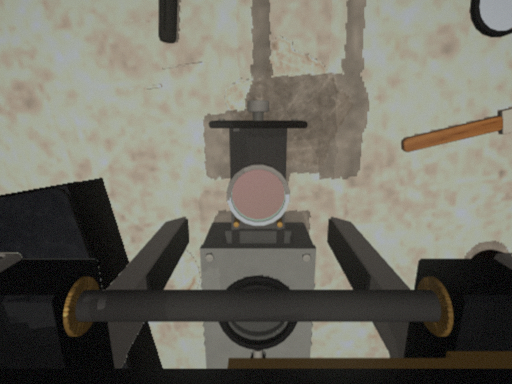

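The p2 view shows the heat glass squarely over the red filter at (258,195), with the pins just behind it. Next I nudge the pair back with the fingers set 20 mm apart, between the front plate and the glasses.

Run:
```python
from h import *
r.gripper_to(.02)
r.move_l(W(-.181,0,.16),vel=.2); r.move_l(W(-.181,0,.085),vel=.2)
print(r.move_l(W(-.181,0,.0555),vel=.06,guard=4));st()
print(r.move_l(W(-.157,0,.0555),vel=.015,guard=8));st()
s=r.sense()['ee_pos'][:2]-C;print('stage x',s@X,s@Y)
r.move_l(W(-.176,0,.0555),vel=.03);r.move_l(W(-.176,0,.16),vel=.15)
look(["heat_glass","knob_face"],'p3');st()
```

```text
False
t 26.09 [0.5561 0.0349 0.0553] open 0.0200 F [ 0.35 -0.14 -0.2 ] ff 0.0
False
t 27.84 [0.5797 0.032  0.0553] open 0.0197 F [-4.25 -0.18  1.25] ff 2.0
stage x -0.1572926817440037 -4.297906550177269e-05
heat_glass 0.73 [258.2 245.3] [0.6133 0.0286 0.0579]
knob_face 0.92 [254.9 157.2] [0.5243 0.0365 0.0545]
t 29.62 [0.5603 0.0344 0.1588] open 0.0201 F [ 0.56  0.48 -0.04] ff 0.0
```

View pics/p3.png

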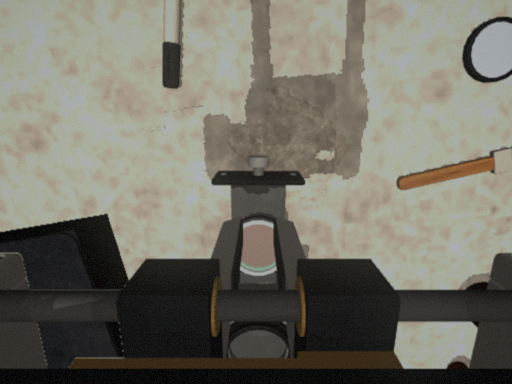

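The p3 view shows the fingers clear, the glasses between the tips at (258,245) and the knob at (258,160). The roughly 4 N reaction means the pair reached the pins and moved the drawer slightly. Next I push the knob.

Run:
```python
from h import *
def sx(): s=r.sense()['ee_pos'][:2]-C;return round(float(s@X),4),round(float(s@Y),4)
r.move_l(W(-.25,0,.16),vel=.2); r.gripper_to(0); r.move_l(W(-.25,0,.047),vel=.15)
print(r.move_l(W(-.215,0,.047),vel=.02,guard=2),sx());st()
print(r.move_l(W(-.112,0,.047),vel=.03,guard=14),sx());st()
```

```text
True (-0.222, -0.0)
t 32.83 [0.5154 0.0399 0.0465] open 0.0008 F [0.03 0.34 0.25] ff 0.0
True (-0.1188, -0.0001)
t 36.19 [0.6178 0.0273 0.0465] open 0.0005 F [-0.46  0.84 -0.03] ff 0.0
```

Run:
```python
from h import *
def sx(): s=r.sense()['ee_pos'][:2]-C;return round(float(s@X),4)
print(r.move_l(W(-.110,0,.047),vel=.01,guard=20),sx());st()
r.move_l(W(-.16,0,.047),vel=.08); r.move_l(W(-.16,0,.25),vel=.25)
r.gripper_to(.094)
go(W(-.05,0,.27)); look(["heat_glass","knob_face","tray_seat"],'p4')
d=np.load('p4_d.npy');cal=np.load('p4_c.npy',allow_pickle=True).item();P=cloud(cal,d);q=P[...,:2]-C;S=np.stack([q@X,q@Y],-1)
m=(abs(P[...,2]-.0715)<.002)&(S[...,0]>-.13)&(S[...,0]<-.08)&(abs(S[...,1])<.045)
print(m.sum(),np.percentile(S[m][:,0],[5,50,95]) if m.any() else '')
t=cv2.resize(cv2.imread('pics/p4.png')[120:320,150:370],None,fx=2.7,fy=2.7,interpolation=cv2.INTER_CUBIC);cv2.imwrite('pics/p4c.png',t);st()
```

```text
False -0.1185
t 37.67 [0.6182 0.0271 0.0453] open 0.0008 F [-12.89   1.02   3.42] ff 6.5
heat_glass 0.85 [255.9 197.5] [0.7205 0.0127 0.0582]
knob_face 0.58 [254.7 131.7] [0.6324 0.0222 0.059 ]
314 [-0.0909174  -0.08850225 -0.08589354]
t 41.58 [0.6849 0.0193 0.2703] open 0.0939 F [-0.98 -0.34  0.51] ff 0.0
```

View pics/p4c.png

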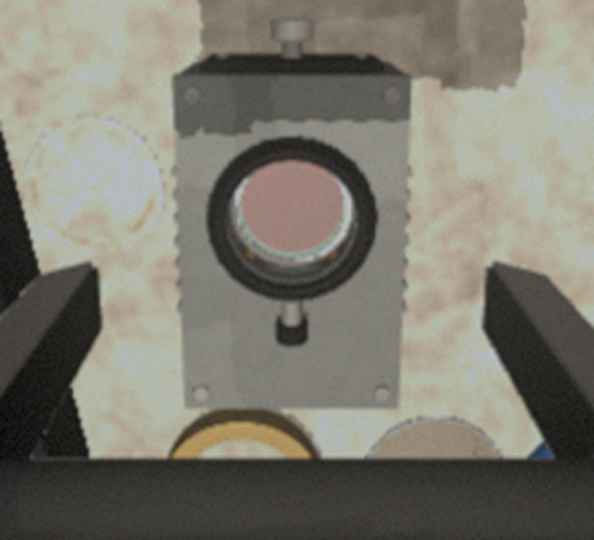

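The p4 crop shows the drawer plate flush with the box, and both glasses stacked under the collar at crop (292,210), against the pins at (250,255) and (335,255). I check the centre numerically, then hand in.

Run:
```python
from h import *
cal=np.load('p4_c.npy',allow_pickle=True).item();im=cv2.imread('pics/p4.png');h=cv2.cvtColor(im,cv2.COLOR_BGR2HSV).astype(int)
h0=h[198,258];m=(abs(im.astype(int)-im[195:200,255:260].reshape(-1,3).mean(0)).max(-1)<18).astype(np.uint8)
n,l,s,c=cv2.connectedComponentsWithStats(cv2.morphologyEx(m,cv2.MORPH_OPEN,np.ones((3,3))));k=l[198,258]
e=cv2.fitEllipse(cv2.convexHull(cv2.findContours((l==k).astype(np.uint8),0,1)[0][0]))
p=at_z(cal,e[0],.058)[:2]-C;x,y=p@X,p@Y
print(e,x,y)
if abs(x+.016)<.003 and abs(y)<.003: print(r.sign_off())
```

```text
((257.7813720703125, 195.9220733642578), (32.98783493041992, 37.86625671386719), 90.09062957763672) -0.018090653530295396 0.00032259589408979803
the job is handed in; nothing more can be done
None
```

The job is handed in at about 42 s of the 67 s allowed, with no verdict returned: the red filter and heat glass are stacked against the pins, about 2 mm off the hole's centre by the last wrist picture, and the drawer is pushed home to its stop.

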